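# Line up a loose cog and spacer stack and pin it with the mandrel

## Robot

A 6-joint arm with a two-finger parallel gripper is mounted at the origin on the work surface. World frame = base frame: x ahead of the robot, y to its left, z up, the work surface at z = 0. Lengths are in mm, angles in degrees, forces in N, time in s.
With the tool pointing down it reaches from about 300 to 850 mm from the base axis. Payload 4.2 kg.
Tool frame: the origin (TCP) lies at the very end of the fingers, on their centre line; the grasp point (between the pads) lies 19 mm behind it (env.grasp_offset is the distance from the TCP to the grasp point, in mm); z points along the fingers, y is the line along which they close (so a half turn about z gives the same grasp; the last joint's range is limited). The gripper opens to 91 mm and grips with 3 to 60 N. Pads are 32 mm wide; open, the fingers measure 118 mm over their backs; the gripper's body (76 mm by 178 mm) begins 60 mm behind the grasp point.
Start: joints at [-66.349, 18.312, 89.639, -0, 72.044, -1.146], TCP at [241.168, -521.997, 213.976] pointing down, gripper open.
Joint ranges: [-177.97, 177.97], [-48.28, 115.42], [12.27, 149.76], [-77.06, 257.06], [2.81, 150.46], [-146.56, 146.56]. Speed limits (degrees/s): [147.25, 147.25, 180, 180, 180, 180].

## Interface

Orientations are given as [roll, pitch, yaw] about the fixed x, y, z axes, in that order (R = Rz(yaw) Ry(pitch) Rx(roll)).
In Python, from workcell import env gives the robot as it stands. The module is installed in compiled form; this text tells all that it offers.
- The arm moves only by the tool send_rows, never from a script. Its argument "motion" is a list of rows, each an object of numbers: "tx", "ty", "tz": the shift along the tool's x, y, z in units of 500 mm (1.0 is 500 mm); "rx", "ry", "rz": the turn, a rotation vector about the tool's x, y, z in units of 30 degrees (1.0 is 30 degrees); "gripper": the closure, from -1 (fully open) to 1 (shut). In form: [{"tx": .., "ty": .., "tz": .., "rx": .., "ry": .., "rz": .., "gripper": ..}, ...]. A call has 1 to 12 rows; each row shifts and turns the commanded pose from where the row before left it, along the tool's axes as they then stand; what a row does not reach is not made up. A row lasts 1/8 s, in which the tool goes at most 62.5 mm and 10.7 degrees, less where a joint would pass 70% of its speed; a pose out of reach is approached as far as the arm can. A call with a number of a shift or a turn outside -1 to 1 is refused whole. A call with a gripper value outside its range is refused whole. The fingers move at their own pace and stop on an object; "grip_force" is the grip in N (left out, the last holds). Time passes only in rows, so rows that do not move let the fingers close. It gives the time, the measured TCP pose, the force, the opening and the grip force at its end, in the units of the state.
- env.state(): the state, without advancing time (a new reading comes with each control period).
- env.grab_frame(name): name is "scene" or "top" or "wrist"; returns a dict with "frame" (480x640x3 uint8, red, green, blue), "vertical_fov" (degrees; the focal length in pixels is half the picture's height over the tangent of half this angle, whatever the lens; pixels are square), "cx", "cy" (the principal point, pixels), "k1" (the pictures are not rectified: a ray, as slopes to the right and down, at radius r is drawn at 1 + k1 r^2 times it, then the intrinsics apply), "rvec" (rotation vector, rad) and "tvec" (3), from world to camera coordinates, as OpenCV has them; the wrist camera has in their place "T_tool_cam" (4x4, takes a point from camera to tool coordinates, whose origin is the TCP and whose axes are the flange's). Camera axes: x right, y down, z forward; pixel columns grow to the right and rows downward; lengths in mm; the calibration is good to about 2 mm. A picture is of the moment at which its call begins: read the wrist's pose just before it. There is no depth.
- env.job_done(): hands the job in; it is judged then, once.
The state is a dict: "time_s": time; "qpos": joint angles; "qvel": joint speeds; "effort": joint torques, N m; "ee_pos": TCP position; "ee_rot": TCP orientation; "force": force on the tool from outside, world axes, zero at the start; "torque": the same for the moment, N m; "gripper_width": finger opening in mm; "gripper_force": force on a finger pad.
Only numpy, scipy, OpenCV 4.12 (cv2) and the standard library are available. Lean on these libraries where they do the work, as an engineer would, in place of code of your own. Each camera call takes 0.05 s, during which the arm holds its last target. There are 200 camera calls.

## Task

On the blue jig a stack of three loose rings (two toothed cogs with a black spacer between) has slid out of line. Without lifting any ring off the stack, push them all home into the vee fence so that their bores line up over the hole in the jig; only then take the red-handled mandrel from the wooden block and lower it (do not drop it) through all three rings into the jig, until its flange rests flat on the top ring, and let go. Leave the bottle, the tin and the other two tools in the block as they are.

Things in the scene. Friction and masses are not known exactly. Their poses are not given: they have to be found in the camera images.
- jig: Blue jig plate fixed to the bench, 195 x 130 x 25 mm thick, with a vertical 35 mm hole and a vee fence on top. Origin: on the hole's axis at bench level. x points from the open loading end into the vee; the plate spans x = -125 to +70 mm, y = +-65 mm. The fence is described under jig_bore.
- jig_bore (a point): Centre of the mouth of the jig's hole, 25 mm above the bench, axes as the jig's. Fence: two slippery white plastic walls 34 mm high (tops 59 mm above the bench), 12 mm thick, 46 mm long, at +-30 degrees to x, symmetrical about x and closing towards +x. A ring touching both walls is centred on the hole within 1 mm. The -x end is open.
- cog_low: Steel toothed cog: ring 80 mm outside diameter, 10 mm thick, plain round bore 34 mm, lying flat, number 1 from the bottom of the stack on the jig. Origin: on the ring's axis at its underside (25 mm above the bench while it lies in the stack); z up. Loose, 0.05 to 0.25 kg; yaw is of no account. Sliding home it may stick a moment: it takes up to about 15 N.
- spacer: Black plastic spacer: ring 80 mm outside diameter, 10 mm thick, plain round bore 34 mm, lying flat, number 2 from the bottom of the stack on the jig. Origin: on the ring's axis at its underside (35 mm above the bench while it lies in the stack); z up. Loose, 0.05 to 0.25 kg; yaw is of no account. Sliding home it may stick a moment: it takes up to about 15 N.
- cog_high: Brass-coloured toothed cog: ring 80 mm outside diameter, 10 mm thick, plain round bore 34 mm, lying flat, number 3 from the bottom of the stack on the jig. Origin: on the ring's axis at its underside (45 mm above the bench while it lies in the stack); z up. Loose, 0.05 to 0.25 kg; yaw is of no account. Sliding home it may stick a moment: it takes up to about 15 N.
- mandrel_handle (a point): Centre of the mandrel's flat red handle, 44 mm along x, 16 mm along y (grip across these flats), 46 mm high, above the flange. The mandrel stands upright in one of the block's holes. This point is 83 mm above the nose and 23 mm above the flange's top; z up along the shaft. Fully seated in the jig it is 86 mm above the bench. About 0.3 kg.
- mandrel_nose (a point): Centre of the flat lower end of the mandrel; axes as the handle's. Above it: a round steel shaft 30.5 mm in diameter, 52 mm long, its nose chamfered 3 mm; then a flange 46 mm in diameter, 8 mm thick. Fully seated the nose is 3 mm above the bench.
- block: Wooden tool block fixed to the bench, 220 mm (x) x 70 mm (y) x 40 mm high, with three holes of 33 mm, 30 mm deep, at x = -70, 0 and +70 mm along its length. Origin: centre of its underside. One hole holds the mandrel, the others the drift and the driver.
- drift: Bystander: dark steel drift with a brass tip, 30 mm in diameter, 97 mm long, standing in the block. Origin: centre of its lower end.
- driver: Bystander: steel driver with a blue handle, 30 mm in diameter, 100 mm long, standing in the block. Origin: centre of its lower end.
- bottle: Bystander: green oil bottle, 52 mm in diameter, 170 mm tall, standing on the bench beyond the work. Origin: centre of its underside.
- tin: Bystander: low yellow grease tin, 60 mm in diameter, 45 mm tall, standing on the bench near the robot. Origin: centre of its underside.
Things that resemble listed ones, but are neither listed nor needed, are in the scene too. Of the things like the spacer, leave any that is green, orange or white; of the rest the smaller one is meant.

How it is judged (in metres and radians):
On the way, in this order (a step that is already met when the one before it is completed fails the run):
1. all three rings pushed home against the fence, each bore within 5 mm of the jig's hole, with the mandrel still in the block (horizontal distance between each of cog_low, spacer, cog_high and jig_bore below 0.005 m and distance of mandrel_nose from where it was at the start of the episode below 0.02 m), for 0.2 s.
2. the mandrel through all three rings, its flange down on the top ring (horizontal distance between mandrel_nose and jig_bore below 0.005 m and height (world z) of mandrel_handle below 0.089 m), for 0.2 s.
At the end, for the whole second after the job is handed in: The mandrel stands upright (0.05 rad) in the jig's hole (4 mm), flange on the top ring (handle centre 86 mm above the bench, 2.5 mm); the three rings lie in order on the jig, each threaded on the mandrel (axis 4 mm, height 2.5 mm); all released and at rest (horizontal distance between each of cog_low, spacer, cog_high and mandrel_nose below 0.004 m and height (world z) of cog_low between 0.0225 and 0.0275 m and height (world z) of spacer between 0.0325 and 0.0375 m and height (world z) of cog_high between 0.0425 and 0.0475 m and horizontal distance between mandrel_nose and jig_bore below 0.004 m and angle between mandrel_handle's own z axis and vertical below 0.05 rad and height (world z) of mandrel_handle between 0.0835 and 0.0885 m and linear speed of each of cog_low, cog_high below 0.02 m/s); the robot touches nothing.
It fails at once if a ring lifted more than 15 mm (height (world z) of cog_low above 0.04 m or height (world z) of spacer above 0.05 m or height (world z) of cog_high above 0.06 m).
It fails at once if a ring knocked off the stack (height (world z) of cog_low below 0.019 m or height (world z) of spacer below 0.029 m or height (world z) of cog_high below 0.039 m).
It fails at once if the mandrel dropped into the rings (faster than 0.45 m/s within 50 mm above the seat) (horizontal distance between mandrel_nose and jig_bore below 0.012 m and height (world z) of mandrel_nose below 0.06 m and linear speed of mandrel above 0.45 m/s).
It fails at once if the bottle or the tin shifted more than 30 mm or tipped (angle between any of bottle, tin's own z axis and vertical above 0.35 rad or distance of any of bottle, tin from where it was at the start of the episode above 0.03 m).
It fails at once if the drift or the driver shifted more than 15 mm (distance of any of drift, driver from where it was at the start of the episode above 0.015 m).
It also fails if it takes over 64 s, if anything falls off the work surface, if the arm or the gripper's body presses on something with over 40 N, if the wrist force passes 120 N, or if a joint passes its speed limit or range.

## Working session

There is one attempt and no reset: what is moved stays moved. The work goes in short steps, Python scripts to look and compute and a tool call to move; the robot and the scene stay as the last step left them, time stands still between calls to the robot, and variables do not carry over. Pictures are saved under pics/ and viewed, at most 11 in all, crops included, and the job is handed in when it is done.

Besides the shell and the picture viewer there is one more tool, called after ">>>" as name(argument=value, ...), one argument or row to a line, values as JSON. send_rows: Moves the arm, as the interface text tells. Shifts and turns lie within -1 to 1; 1 stands for 500 mm of shift or 30 degrees of turn. Its arguments: {"type":"object","properties":{"motion":{"type":"array"},"grip_force":{"type":"number"}},"required":["motion"]}

```bash
mkdir -p pics && cat > h.py <<'E'
import numpy as np, cv2
from scipy.spatial.transform import Rotation as R
from workcell import env
def tool():
    s=env.state(); r=s["ee_rot"]; return R.from_euler("xyz",r,degrees=True).as_matrix(),np.array(s["ee_pos"])
def grab(name):
    Rt,p=tool(); g=env.grab_frame(name)
    f=240/np.tan(np.radians(g["vertical_fov"])/2); g["f"]=f
    if name=="wrist":
        T=np.array(g["T_tool_cam"]); g["Rwc"]=Rt@T[:3,:3]; g["C"]=Rt@T[:3,3]+p
    else:
        M=R.from_rotvec(np.ravel(g["rvec"])).as_matrix(); g["Rwc"]=M.T; g["C"]=-M.T@np.ravel(g["tvec"])
    return g
def ray(g,uv):
    K=np.array([[g["f"],0,g["cx"]],[0,g["f"],g["cy"]],[0,0,1.]])
    n=cv2.undistortPoints(np.array(uv,float).reshape(-1,1,2),K,np.array([g["k1"],0,0,0.]) ).reshape(-1,2)
    return np.c_[n,np.ones(len(n))]@g["Rwc"].T
def onz(g,uv,z):
    d=ray(g,uv); return (g["C"]+d*((z-g["C"][2])/d[:,2])[:,None])[:,:2]
def proj(g,P):
    K=np.array([[g["f"],0,g["cx"]],[0,g["f"],g["cy"]],[0,0,1.]]); M=g["Rwc"].T
    return cv2.projectPoints(np.array(P,float).reshape(-1,1,3),cv2.Rodrigues(M)[0],-M@g["C"],K,np.array([g["k1"],0,0,0.]))[0].reshape(-1,2)
def save(g,n): cv2.imwrite("pics/"+n,cv2.cvtColor(g["frame"],cv2.COLOR_RGB2BGR))
E
python3 - <<'E'
from h import *
import pickle
for n in("top","scene"):
    g=grab(n); save(g,n+"0.png"); pickle.dump(g,open(n+"0.pkl","wb")); print(n,g["C"],g["f"],g["k1"])
print(env.state())
g=env.grab_frame("wrist");print(g["T_tool_cam"],g["vertical_fov"])
E
```

```text
top [464.33968291  14.44442387 883.90050279] 451.5778753151279 -0.04929251471128098
scene [1372.8762514  -233.58946675  641.60349677] 595.2253777410474 -0.049785746093028625
{'time_s': 0.1, 'qpos': array([-6.63499831e+01,  1.83466413e+01,  8.97005964e+01, -9.42206146e-05,
        7.20423889e+01, -1.14512331e+00]), 'qvel': array([-0.02766352, -0.17349642, -0.16187228, -0.00258648, -0.06384221,
        0.00616577]), 'effort': array([ 3.68180363e-04, -4.13331485e+01, -2.32509917e+01,  7.30535388e-02,
        4.21923702e-02, -5.37957101e-05]), 'ee_pos': array([ 240.96566826, -521.57246784,  213.20974614]), 'ee_rot': array([-1.79910389e+02, -1.70160753e-03,  2.47951680e+01]), 'force': array([0.82348104, 0.5552152 , 0.27028095]), 'torque': array([-0.02167994, -0.02258   ,  0.02836645]), 'gripper_force': 0.0, 'gripper_width': 90.99680784976167}
[[-1.10228699e-03 -9.62157952e-01 -2.72490110e-01  7.77172280e+01]
 [ 9.99999302e-01 -9.44545942e-04 -7.10058171e-04 -5.84098733e-02]
 [ 4.25808688e-04 -2.72490702e-01  9.62158322e-01 -1.70861197e+02]
 [ 0.00000000e+00  0.00000000e+00  0.00000000e+00  1.00000000e+00]] 71.16162016958644
```

View pics/top0.png

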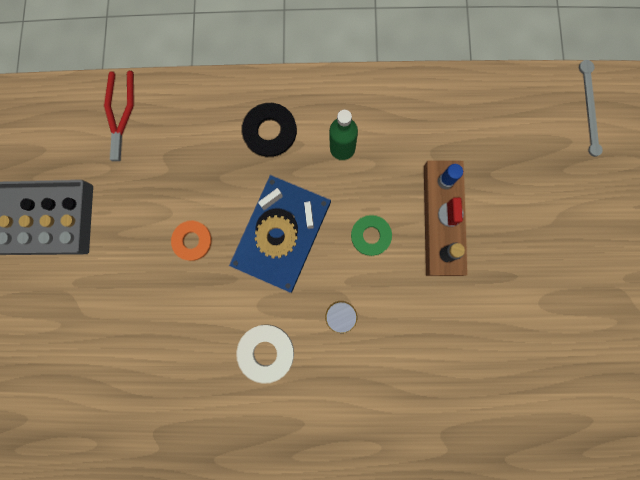

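View pics/scene0.png

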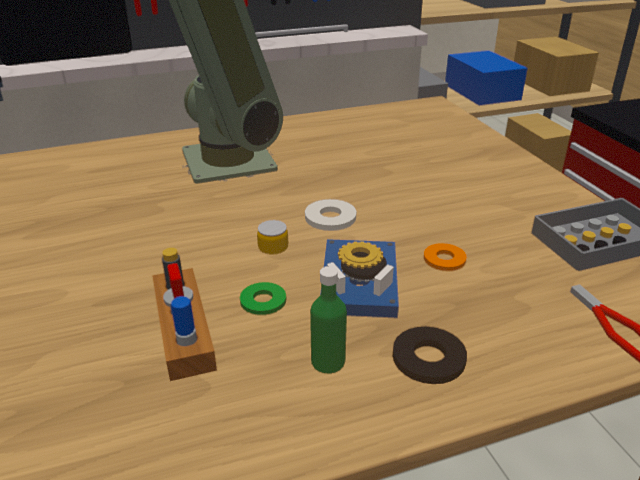

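The top view shows the stack on the blue jig at about (278,230), with the vee walls at (270,198) and (309,215).

- **Spacer lookalikes:** orange (191,240), green (371,235), white (265,354), large black (269,130), and the small black ring in the stack (278,220). The last one is meant.
- **Red things:** pliers (115,100) and the handle in the block (455,211). The handle is the mandrel.
- **Leave alone:** drift (456,251), driver (452,176), bottle (343,135) and tin (341,317).

```bash
python3 - <<'E'
from h import *
import pickle
g=pickle.load(open("top0.pkl","rb")); hsv=cv2.cvtColor(g["frame"],cv2.COLOR_RGB2HSV); H,S,V=cv2.split(hsv)
roi=np.zeros(H.shape,bool); roi[160:300,220:340]=1
jig=((H>100)&(H<125)&(S>120)&roi).astype(np.uint8)
c=np.vstack(cv2.findContours(jig,0,2)[0]).reshape(-1,2)
print("jig rect",cv2.minAreaRect(onz(g,cv2.convexHull(c).reshape(-1,2),25).astype(np.float32)))
w=((S<50)&(V>150)&roi).astype(np.uint8)
n,l,st,ce=cv2.connectedComponentsWithStats(w)
for i in range(1,n):
    if st[i,4]>30: 
        p=np.argwhere(l==i)[:,::-1]; print("wall",st[i,4],cv2.minAreaRect(onz(g,p,59).astype(np.float32)))
br=((H>12)&(H<30)&(S>80)&(V>90)&roi); br[:, :250]=0; br[:,305:]=0; br[:208]=0; br[262:]=0
p=np.argwhere(br)[:,::-1]; (cc,r)=cv2.minEnclosingCircle(onz(g,p,55).astype(np.float32)); print("brass",cc,r)
red=((H<6)|(H>174))&(S>150); red[:,:400]=0
p=np.argwhere(red)[:,::-1]; print("red",p.mean(0),cv2.minAreaRect(onz(g,p,116).astype(np.float32)))
print("bottle,tin",onz(g,[[343,150],[341,317]],40))
wood=np.array([[425,161],[462,161],[466,275],[428,275]]); print("block",onz(g,wood,40))
E
```

```text
jig rect ((583.855224609375, 116.34568786621094), (129.63140869140625, 192.31918334960938), 66.38546752929688)
wall 158 ((646.3471069335938, 133.6878204345703), (12.315516471862793, 45.673892974853516), 36.084991455078125)
wall 151 ((614.2982788085938, 60.51261901855469), (46.5563850402832, 11.293914794921875), 6.769657135009766)
brass (585.0931396484375, 132.0391082763672) 56.32463455200195
red [454.50558659 210.92458101] ((605.9814453125, -194.7577362060547), (47.131160736083984, 24.55690574645996), 0.4337729513645172)
bottle,tin [[741.50589263  -6.44019466]
 [423.30293862   1.64970166]]
block [[ 717.32769417 -163.71116246]
 [ 716.51180033 -234.83163601]
 [ 498.1443244  -231.3570419 ]
 [ 498.92150445 -160.8068186 ]]
```

>>> send_rows(
  motion=[
    {"tx":0.0985,"ty":-0.0706,"gripper":-1},
    {"tx":0.0985,"ty":-0.0706,"gripper":-1},
    {"tx":0.0985,"ty":-0.0706,"gripper":-1},
    {"tx":0.0985,"ty":-0.0706,"gripper":-1},
    {"tx":0.0985,"ty":-0.0706,"gripper":-1},
    {"tx":0.0985,"ty":-0.0706,"gripper":-1},
    {"tx":0.0985,"ty":-0.0706,"gripper":-1},
    {"tx":0.0985,"ty":-0.0706,"gripper":-1},
    {"tx":0.0985,"ty":-0.0706,"gripper":-1},
    {"tx":0.0985,"ty":-0.0706,"gripper":-1},
    {"tx":0.0985,"ty":-0.0706,"gripper":-1},
    {"tx":0.0985,"ty":-0.0706,"gripper":-1},
  ],
)

```text
invalid input at $.motion[0]: expected keys tx, ty, tz, rx, ry, rz, gripper
```

>>> send_rows(
  motion=[
    {"rz":0.3227,"gripper":-1},
    {"rz":0.3227,"gripper":-1},
    {"rz":0.3227,"gripper":-1},
    {"rz":0.3227,"gripper":-1},
    {"rz":0.3227,"gripper":-1},
    {"gripper":-1},
    {"gripper":-1},
  ],
)

```text
invalid input at $.motion[0]: expected keys tx, ty, tz, rx, ry, rz, gripper
```

```bash
python3 - <<'E'
from h import *
import pickle
g=grab("wrist"); pickle.dump(g,open("w1.pkl","wb"))
print(env.state()["time_s"],env.state()["ee_pos"],env.state()["ee_rot"])
o=np.array([609.1,105.8]);a=np.radians(-23.6);X=np.array([np.cos(a),np.sin(a)]);Y=np.array([-X[1],X[0]])
f=g["frame"].copy(); g["frame"]=f
for q,z in [((23,39.8),59),((23,-39.8),59),((-125,65),25),((-125,-65),25),((70,65),25),((70,-65),25),((0,0),25)]:
    u=proj(g,[*(o+X*q[0]+Y*q[1]),z])[0]; print(q,u); cv2.drawMarker(f,tuple(int(v) for v in u),(255,0,255),0,8)
save(g,"w1.png")
E
```

```text
0.2 [ 241.04902833 -521.73542385  213.49072193] [-1.79945781e+02  1.65217896e-03  2.48002358e+01]
(23, 39.8) [497.18440447 502.8861479 ]
(23, -39.8) [177.61741986  19.40551515]
(-125, 65) [ 75.04777489 -11.33160191]
(-125, -65) [ -69.54446926 -154.92129366]
(70, 65) [363.50889351 313.25260079]
(70, -65) [  96.84989238 -175.98655683]
(0, 0) [ 93.57841161 -86.41433687]
```

View pics/w1.png

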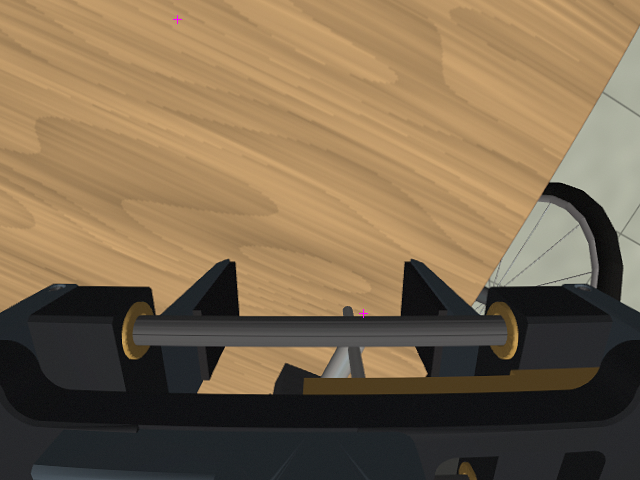

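The markers are off-target because the arm did not move: both calls were refused, since every key is required. The view shows the gripper body hiding the lower half (rows above about 290), so I will look from behind the stack.

>>> send_rows(
  motion=[
    {"tx":0.0884,"ty":-0.0818,"tz":0,"rx":0,"ry":0,"rz":0,"gripper":-1},
    {"tx":0.0884,"ty":-0.0818,"tz":0,"rx":0,"ry":0,"rz":0,"gripper":-1},
    {"tx":0.0884,"ty":-0.0818,"tz":0,"rx":0,"ry":0,"rz":0,"gripper":-1},
    {"tx":0.0884,"ty":-0.0818,"tz":0,"rx":0,"ry":0,"rz":0,"gripper":-1},
    {"tx":0.0884,"ty":-0.0818,"tz":0,"rx":0,"ry":0,"rz":0,"gripper":-1},
    {"tx":0.0884,"ty":-0.0818,"tz":0,"rx":0,"ry":0,"rz":0,"gripper":-1},
    {"tx":0.0884,"ty":-0.0818,"tz":0,"rx":0,"ry":0,"rz":0,"gripper":-1},
    {"tx":0.0884,"ty":-0.0818,"tz":0,"rx":0,"ry":0,"rz":0,"gripper":-1},
    {"tx":0.0884,"ty":-0.0818,"tz":0,"rx":0,"ry":0,"rz":0,"gripper":-1},
    {"tx":0.0884,"ty":-0.0818,"tz":0,"rx":0,"ry":0,"rz":0,"gripper":-1},
    {"tx":0.0884,"ty":-0.0818,"tz":0,"rx":0,"ry":0,"rz":0,"gripper":-1},
    {"tx":0.0884,"ty":-0.0818,"tz":0,"rx":0,"ry":0,"rz":0,"gripper":-1},
  ],
)

```text
time_s: 1.7
ee_pos: [517.3, 148.0, 213.9]
ee_rot: [180.0, -0.0, 24.8]
force: [1.1, -0.6, 0.2]
gripper_width: 91.3
gripper_force: 0.0
```

>>> send_rows(
  motion=[
    {"tx":0,"ty":0,"tz":0,"rx":0,"ry":0,"rz":0.3227,"gripper":-1},
    {"tx":0,"ty":0,"tz":0,"rx":0,"ry":0,"rz":0.3227,"gripper":-1},
    {"tx":0,"ty":0,"tz":0,"rx":0,"ry":0,"rz":0.3227,"gripper":-1},
    {"tx":0,"ty":0,"tz":0,"rx":0,"ry":0,"rz":0.3227,"gripper":-1},
    {"tx":0,"ty":0,"tz":0,"rx":0,"ry":0,"rz":0.3227,"gripper":-1},
    {"tx":0,"ty":0,"tz":0,"rx":0,"ry":0,"rz":0,"gripper":0.1},
    {"tx":0,"ty":0,"tz":0,"rx":0,"ry":0,"rz":0,"gripper":0.1},
    {"tx":0,"ty":0,"tz":0,"rx":0,"ry":0,"rz":0,"gripper":0.1},
  ],
)

```text
time_s: 2.7
ee_pos: [516.8, 146.0, 213.9]
ee_rot: [180.0, -0.0, -23.5]
force: [0.2, -0.2, 0.2]
gripper_width: 64.2
gripper_force: 0.0
```

```bash
python3 - <<'E'
from h import *
import pickle
g=grab("wrist"); pickle.dump(g,open("w1.pkl","wb"))
s=env.state();print(s["time_s"],s["ee_pos"],s["ee_rot"],s["gripper_width"],s["qpos"])
o=np.array([609.1,105.8]);a=np.radians(-23.6);X=np.array([np.cos(a),np.sin(a)]);Y=np.array([-X[1],X[0]])
f=g["frame"].copy(); g["frame"]=f
for q,z in [((23,39.8),59),((23,-39.8),59),((-125,65),25),((-125,-65),25),((70,65),25),((70,-65),25),((0,0),25)]:
    u=proj(g,[*(o+X*q[0]+Y*q[1]),z])[0]; print(q,u); cv2.drawMarker(f,tuple(int(v) for v in u),(255,0,255),0,8)
save(g,"w1b.png")
E
```

```text
2.75 [516.78835656 145.9873417  213.90105563] [ 1.79993468e+02 -9.05869837e-04 -2.35511155e+01] 59.814922098991545 [ 1.45509279e+01  1.48942435e+01  9.45613133e+01 -6.04380864e-03
  7.05477609e+01  1.28104056e+02]
(23, 39.8) [276.34054052  91.63355906]
(23, -39.8) [364.10917658  91.63732924]
(-125, 65) [261.88916232 238.43405414]
(-125, -65) [378.33767323 238.45908929]
(70, 65) [253.5889683   46.15752466]
(70, -65) [386.81938476  46.15620489]
(0, 0) [320.16788565 120.49045423]
```

View pics/w1b.png

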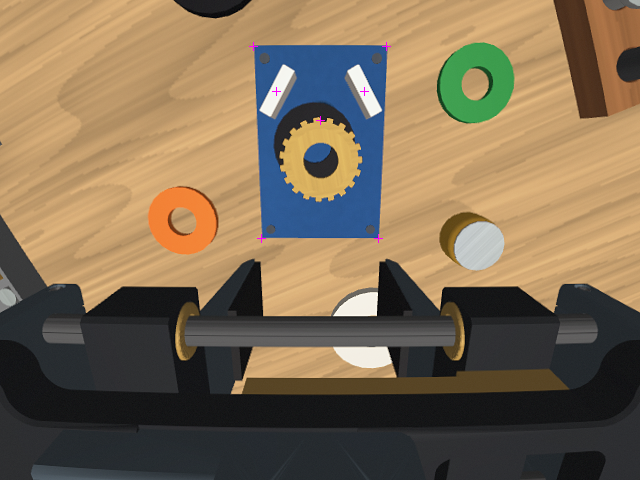

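The wrist view confirms the jig pose: the projected corners and walls land within about 1 px. The brass cog is at (320,160) and the small black spacer peeks out at about (312,140). This is the right stack, with the other rings well clear of it.

```bash
cat >> h.py <<'E'
o=np.array([609.1,105.8]);a=np.radians(-23.6);X=np.array([np.cos(a),np.sin(a)]);Y=np.array([-X[1],X[0]])
def jig(p): d=np.atleast_2d(p)-o; return np.c_[d@X,d@Y]
E
python3 - <<'E'
from h import *
import pickle
g=pickle.load(open("w1.pkl","rb"))
print("brass centre/rear",jig(onz(g,[[320.5,160]],55)),jig(onz(g,[[320,202]],55)))
print("black left/front edges z45",jig(onz(g,[[274,140],[312,102],[352,130]],45)))
print("tcp",jig(tool()[1][:2]))
E
```

```text
brass centre/rear [[-38.18447243  -0.30305538]] [[-78.94666137   0.16144139]]
black left/front edges z45 [[-19.40237946  45.11352672]
 [ 15.57267876   7.80141179]
 [-10.05497543 -30.84586159]]
tcp [[-100.67991292   -0.13069501]]
```

>>> send_rows(
  motion=[
    {"tx":-0.024,"ty":0,"tz":0.08,"rx":0,"ry":0,"rz":0,"gripper":0.1},
    {"tx":0,"ty":0,"tz":0.08,"rx":0,"ry":0,"rz":0,"gripper":0.1},
    {"tx":0,"ty":0,"tz":0.08,"rx":0,"ry":0,"rz":0,"gripper":0.1},
    {"tx":0,"ty":0,"tz":0.08,"rx":0,"ry":0,"rz":0,"gripper":0.1},
    {"tx":0,"ty":0,"tz":0.0517,"rx":0,"ry":0,"rz":0,"gripper":0.1},
    {"tx":0,"ty":0,"tz":0,"rx":0,"ry":0,"rz":0,"gripper":0.1},
    {"tx":0,"ty":0,"tz":0,"rx":0,"ry":0,"rz":0,"gripper":0.1},
  ],
)

```text
time_s: 3.62
ee_pos: [506.0, 150.8, 28.2]
ee_rot: [-180.0, -0.0, -23.6]
force: [0.6, 0.2, 0.0]
gripper_width: 41.2
gripper_force: 0.0
```

>>> send_rows(
  motion=[
    {"tx":0.01,"ty":0,"tz":0,"rx":0,"ry":0,"rz":0,"gripper":0.1},
    {"tx":0.01,"ty":0,"tz":0,"rx":0,"ry":0,"rz":0,"gripper":0.1},
    {"tx":0.01,"ty":0,"tz":0,"rx":0,"ry":0,"rz":0,"gripper":0.1},
    {"tx":0.01,"ty":0,"tz":0,"rx":0,"ry":0,"rz":0,"gripper":0.1},
    {"tx":0.01,"ty":0,"tz":0,"rx":0,"ry":0,"rz":0,"gripper":0.1},
    {"tx":0.01,"ty":0,"tz":0,"rx":0,"ry":0,"rz":0,"gripper":0.1},
    {"tx":0.01,"ty":0,"tz":0,"rx":0,"ry":0,"rz":0,"gripper":0.1},
    {"tx":0.01,"ty":0,"tz":0,"rx":0,"ry":0,"rz":0,"gripper":0.1},
    {"tx":0.01,"ty":0,"tz":0,"rx":0,"ry":0,"rz":0,"gripper":0.1},
    {"tx":0.01,"ty":0,"tz":0,"rx":0,"ry":0,"rz":0,"gripper":0.1},
  ],
)

```text
time_s: 4.88
ee_pos: [551.5, 130.6, 27.9]
ee_rot: [180.0, 0.1, -23.6]
force: [-5.0, 2.3, 3.3]
gripper_width: 40.8
gripper_force: 2.6
```

```bash
python3 - <<'E'
from h import *
g=grab("wrist"); 
print("tcp",jig(tool()[1][:2]),env.state()["force"])
f=g["frame"]; g["frame"]=np.ascontiguousarray(f[:300]); save(g,"w2.png")
print(proj(g,[[*o,55],[*o,25]]))
E
```

```text
tcp [[-62.25698325  -0.34443745]] [-3.17580996  1.09282986  1.54887606]
[[320.08512896 179.76212843]
 [320.0010817  173.6408043 ]]
```

View pics/w2.png

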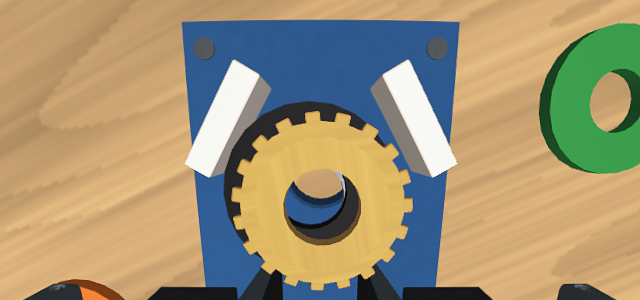

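The brass cog is being pushed straight at (322,205), the hole's top-height target is (320,180), and the spacer still lags slightly left. The push force is low, so I will continue slowly.

>>> send_rows(
  motion=[
    {"tx":0.005,"ty":0,"tz":0,"rx":0,"ry":0,"rz":0,"gripper":0.1},
    {"tx":0.005,"ty":0,"tz":0,"rx":0,"ry":0,"rz":0,"gripper":0.1},
    {"tx":0.005,"ty":0,"tz":0,"rx":0,"ry":0,"rz":0,"gripper":0.1},
    {"tx":0.005,"ty":0,"tz":0,"rx":0,"ry":0,"rz":0,"gripper":0.1},
    {"tx":0.004,"ty":0,"tz":0,"rx":0,"ry":0,"rz":0,"gripper":0.1},
    {"tx":0,"ty":0,"tz":0,"rx":0,"ry":0,"rz":0,"gripper":0.1},
  ],
)

```text
time_s: 5.68
ee_pos: [561.2, 126.2, 27.8]
ee_rot: [179.9, 0.2, -23.6]
force: [-5.5, 2.5, 2.8]
gripper_width: 40.9
gripper_force: 2.8
```

>>> send_rows(
  motion=[
    {"tx":0.003,"ty":0,"tz":0,"rx":0,"ry":0,"rz":0,"gripper":0.1},
    {"tx":0,"ty":0,"tz":0,"rx":0,"ry":0,"rz":0,"gripper":0.1},
    {"tx":0,"ty":0,"tz":0,"rx":0,"ry":0,"rz":0,"gripper":0.1},
  ],
)

```text
time_s: 6.05
ee_pos: [562.0, 125.8, 27.8]
ee_rot: [179.9, 0.2, -23.6]
force: [-6.4, 3.5, 3.5]
gripper_width: 41.4
gripper_force: 3.3
```

```bash
python3 - <<'E'
from h import *
g=grab("wrist"); 
print("tcp",jig(tool()[1][:2]),env.state()["force"])
f=g["frame"]; g["frame"]=np.ascontiguousarray(cv2.resize(f[50:300,170:470],None,fx=2.5,fy=2.4)); save(g,"w3.png")
print((proj(g,[[*o,55],[*o,25]])-[170,50])*[2.5,2.4])
E
```

```text
tcp [[-51.1620768   -0.51172996]] [-6.94713498  3.7821497   4.4527576 ]
[[374.12449719 376.87130665]
 [373.99068326 351.09219677]]
```

View pics/w3.png

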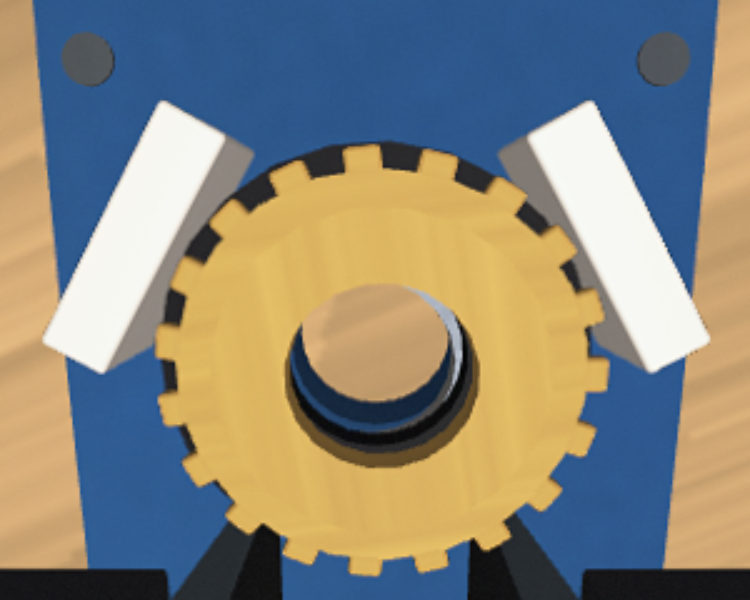

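All three rings are nearly home: the brass bore is at (382,375) against the target (374,377), and a steel crescent at the right of the bore shows the low cog still about 2 mm off. I will press further.

>>> send_rows(
  motion=[
    {"tx":0.003,"ty":0,"tz":0,"rx":0,"ry":0,"rz":0,"gripper":0.1},
    {"tx":0.003,"ty":0,"tz":0,"rx":0,"ry":0,"rz":0,"gripper":0.1},
    {"tx":0,"ty":0,"tz":0,"rx":0,"ry":0,"rz":0,"gripper":0.1},
    {"tx":0,"ty":0,"tz":0,"rx":0,"ry":0,"rz":0,"gripper":0.1},
  ],
)

```text
time_s: 6.6
ee_pos: [563.6, 125.0, 27.8]
ee_rot: [179.9, 0.4, -23.6]
force: [-9.3, 4.8, 4.9]
gripper_width: 41.0
gripper_force: 4.6
```

>>> send_rows(
  motion=[
    {"tx":0.003,"ty":0,"tz":0,"rx":0,"ry":0,"rz":0,"gripper":0.1},
    {"tx":0.002,"ty":0,"tz":0,"rx":0,"ry":0,"rz":0,"gripper":0.1},
    {"tx":0,"ty":0,"tz":0,"rx":0,"ry":0,"rz":0,"gripper":0.1},
    {"tx":0,"ty":0,"tz":0,"rx":0,"ry":0,"rz":0,"gripper":0.1},
  ],
)

```text
time_s: 7.1
ee_pos: [563.9, 124.8, 27.8]
ee_rot: [179.9, 0.6, -23.7]
force: [-12.8, 8.0, 8.8]
gripper_width: 41.5
gripper_force: 7.1
```

```bash
python3 - <<'E'
from h import *
g=grab("wrist"); 
print("tcp",jig(tool()[1][:2]),env.state()["force"])
f=g["frame"]; g["frame"]=np.ascontiguousarray(cv2.resize(f[50:300,170:470],None,fx=2.5,fy=2.4)); save(g,"w4.png")
print((proj(g,[[*o,55],[*o,25]])-[170,50])*[2.5,2.4])
E
```

```text
tcp [[-48.99888664  -0.69952367]] [-13.39459501   7.60284652   8.67420918]
[[373.13105666 389.77196897]
 [373.00810151 360.9929687 ]]
```

View pics/w4.png

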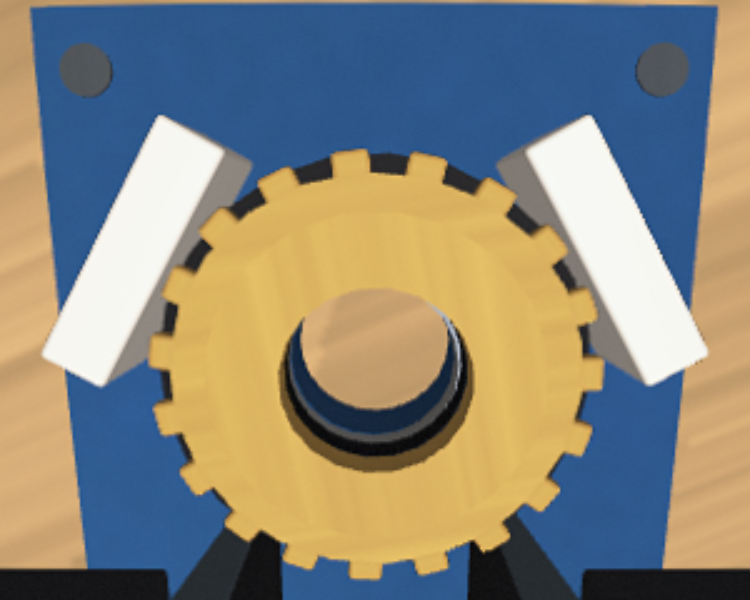

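The bores are now nearly concentric at about (377,378) and the force is rising stiffly, so the rings are on the fence. I will press firmly once more, back off and raise.

>>> send_rows(
  motion=[
    {"tx":0.004,"ty":0,"tz":0,"rx":0,"ry":0,"rz":0,"gripper":0.1},
    {"tx":0.004,"ty":0,"tz":0,"rx":0,"ry":0,"rz":0,"gripper":0.1},
    {"tx":0,"ty":0,"tz":0,"rx":0,"ry":0,"rz":0,"gripper":0.1},
    {"tx":0,"ty":0,"tz":0,"rx":0,"ry":0,"rz":0,"gripper":0.1},
    {"tx":0,"ty":0,"tz":0,"rx":0,"ry":0,"rz":0,"gripper":0.1},
  ],
)

```text
time_s: 7.78
ee_pos: [564.1, 124.6, 27.8]
ee_rot: [179.8, 1.0, -23.7]
force: [-20.6, 13.6, 15.3]
gripper_width: 40.9
gripper_force: 11.5
```

>>> send_rows(
  motion=[
    {"tx":-0.02,"ty":0,"tz":0,"rx":0,"ry":0,"rz":0,"gripper":0.1},
    {"tx":-0.04,"ty":0,"tz":0,"rx":0,"ry":0,"rz":0,"gripper":0.1},
    {"tx":-0.04,"ty":0,"tz":0,"rx":0,"ry":0,"rz":0,"gripper":0.1},
    {"tx":0,"ty":0,"tz":-0.08,"rx":0,"ry":0,"rz":0,"gripper":0.1},
    {"tx":0,"ty":0,"tz":-0.08,"rx":0,"ry":0,"rz":0,"gripper":0.1},
    {"tx":0,"ty":0,"tz":-0.08,"rx":0,"ry":0,"rz":0,"gripper":0.1},
    {"tx":0,"ty":0,"tz":-0.08,"rx":0,"ry":0,"rz":0,"gripper":-1},
    {"tx":0,"ty":0,"tz":0,"rx":0,"ry":0,"rz":0,"gripper":-1},
    {"tx":0,"ty":0,"tz":0,"rx":0,"ry":0,"rz":0,"gripper":-1},
  ],
)

```text
time_s: 8.9
ee_pos: [527.2, 141.3, 187.6]
ee_rot: [180.0, -0.1, -23.6]
force: [0.4, 0.2, -0.6]
gripper_width: 68.2
gripper_force: 0.0
```

```bash
python3 - <<'E'
from h import *
g=grab("wrist"); 
print("tcp",jig(tool()[1][:2]),tool()[1][2],env.state()["time_s"])
t=grab("top")
def holes(g,n):
    H,S,V=cv2.split(cv2.cvtColor(g["frame"],cv2.COLOR_RGB2HSV))
    u=proj(g,[*o,55])[0]
    m=((H>12)&(H<30)&(S>80)&(V>110)).astype(np.uint8); r=45 if n=="w" else 24
    k=np.zeros_like(m); cv2.circle(k,tuple(int(v) for v in u),r,1,-1)
    # bore outline: brass-side inner contour
    cs,h=cv2.findContours(m*k,cv2.RETR_CCOMP,cv2.CHAIN_APPROX_NONE)
    for c,hh in zip(cs,h[0]):
        if len(c)>20:
            w=onz(g,c.reshape(-1,2),55); (cc,rr)=cv2.minEnclosingCircle(w.astype(np.float32)); print(n,"hole" if hh[3]>=0 else "outer",jig(cc),rr)
    return u
holes(g,"w"); holes(t,"t")
u=proj(g,[*o,55])[0].astype(int); A=g["frame"][u[1]-75:u[1]+75,u[0]-80:u[0]+80]
u=proj(t,[*o,55])[0].astype(int); B=t["frame"][u[1]-38:u[1]+37,u[0]-40:u[0]+40]
g["frame"]=np.hstack([cv2.resize(A,(400,375)),cv2.resize(B,(400,375))]); save(g,"w5.png")
E
```

```text
tcp [[-89.69492097  -0.53870445]] 186.9772473792825 8.95
w outer [[-0.41045563  0.66608327]] 38.875240325927734
w hole [[ 1.49861745 -0.22245806]] 17.47113800048828
t outer [[-0.48281465  0.23911448]] 40.430423736572266
t hole [[0.25604421 0.01881787]] 18.027406692504883
```

View pics/w5.png

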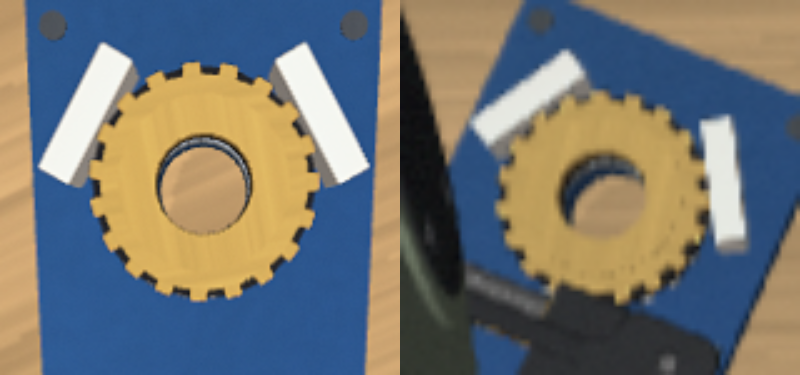

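All rings are home: the bore is within about 1.5 mm of the hole in both views, and the bores are concentric. Next I go to look at the mandrel.

>>> send_rows(
  motion=[
    {"tx":0.0374,"ty":0.1065,"tz":-0.009,"rx":0,"ry":0,"rz":0,"gripper":-1},
    {"tx":0.0374,"ty":0.1065,"tz":-0.009,"rx":0,"ry":0,"rz":0,"gripper":-1},
    {"tx":0.0374,"ty":0.1065,"tz":-0.009,"rx":0,"ry":0,"rz":0,"gripper":-1},
    {"tx":0.0374,"ty":0.1065,"tz":-0.009,"rx":0,"ry":0,"rz":0,"gripper":-1},
    {"tx":0.0374,"ty":0.1065,"tz":-0.009,"rx":0,"ry":0,"rz":0,"gripper":-1},
    {"tx":0.0374,"ty":0.1065,"tz":-0.009,"rx":0,"ry":0,"rz":0,"gripper":-1},
    {"tx":0,"ty":0,"tz":0,"rx":0,"ry":0,"rz":-0.262,"gripper":-1},
    {"tx":0,"ty":0,"tz":0,"rx":0,"ry":0,"rz":-0.262,"gripper":-1},
    {"tx":0,"ty":0,"tz":0,"rx":0,"ry":0,"rz":-0.262,"gripper":-1},
    {"tx":0,"ty":0,"tz":0,"rx":0,"ry":0,"rz":0,"gripper":-1},
    {"tx":0,"ty":0,"tz":0,"rx":0,"ry":0,"rz":0,"gripper":-1},
  ],
)

```text
time_s: 10.38
ee_pos: [501.6, -196.0, 214.4]
ee_rot: [-180.0, 0.1, -0.1]
force: [0.4, 0.6, 0.7]
gripper_width: 90.8
gripper_force: 0.0
```

```bash
python3 - <<'E'
from h import *
g=grab("wrist"); s=env.state()
print("tcp",s["ee_pos"],s["ee_rot"],s["time_s"])
H,S,V=cv2.split(cv2.cvtColor(g["frame"],cv2.COLOR_RGB2HSV))
m=(((H<6)|(H>174))&(S>150)&(V>60)).astype(np.uint8); m[290:]=0
print("V hist",np.percentile(V[m>0],[5,25,50,75,95]))
top=m*(V>np.percentile(V[m>0],50)*0.9)
for nm,k in(("all",m),("top",top.astype(np.uint8))):
    n,l,st,ce=cv2.connectedComponentsWithStats(k)
    i=1+np.argmax(st[1:,4]); p=np.argwhere(l==i)[:,::-1]; print(nm,st[i],cv2.minAreaRect(onz(g,p,116).astype(np.float32)))
f=g["frame"]; g["frame"]=np.ascontiguousarray(f[:300]); save(g,"w6.png")
E
```

```text
tcp [ 501.62915399 -196.02709533  214.5906716 ] [-1.79990639e+02  4.57608137e-02 -1.09610258e-01] 10.425
V hist [145. 172. 194. 195. 197.]
all [ 317   73   21   61 1213] ((608.7951049804688, -201.5778045654297), (43.07179641723633, 14.894990921020508), 0.48887988924980164)
top [320  75  16  57 896] ((608.8849487304688, -201.76036071777344), (40.0918083190918, 11.509513854980469), 0.4107215106487274)
```

View pics/w6.png

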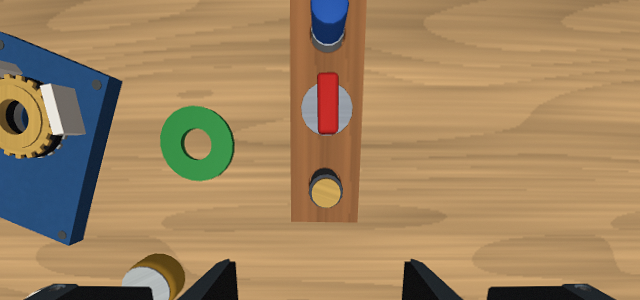

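The red handle's top is at (328,103), straight on with yaw about 0.4°. The drift is at (326,190) and the driver at (329,20), both clear of it. A quick cross-check of the position from the flange and block before grasping.

```bash
python3 - <<'E'
from h import *
import pickle
g=grab("wrist"); t=pickle.load(open("top0.pkl","rb"))
H,S,V=cv2.split(cv2.cvtColor(g["frame"],cv2.COLOR_RGB2HSV))
m=((S<60)&(V>110)).astype(np.uint8); m[:75]=0;m[140:]=0;m[:,:295]=0;m[:,360:]=0
p=cv2.convexHull(np.argwhere(m)[:,::-1].astype(np.int32)).reshape(-1,2)
print("flange",cv2.minEnclosingCircle(onz(g,p,70).astype(np.float32)))
print("drift top",onz(g,[[326,191]],107),"block edges y",onz(g,[[291,150],[361,150]],40))
def red(g):
    H,S,V=cv2.split(cv2.cvtColor(g["frame"],cv2.COLOR_RGB2HSV)); m=(((H<6)|(H>174))&(S>150)); 
    if g is t: m[:,:400]=0
    else: m[290:]=0
    return np.argwhere(m)[:,::-1].mean(0)
# triangulate handle centroid
A=np.zeros((3,3));b=np.zeros(3)
for q in(g,t):
    d=ray(q,[red(q)])[0]; d/=np.linalg.norm(d); P=np.eye(3)-np.outer(d,d); A+=P; b+=P@q["C"]
print("tri",np.linalg.solve(A,b))
E
```

```text
flange ((609.3601684570312, -201.93727111816406), 22.72233772277832)
drift top [[ 541.38985337 -200.95673387]] block edges y [[ 573.43095854 -167.112352  ]
 [ 573.25810898 -237.08398485]]
tri [ 611.61226958 -202.48793727   86.97929414]
```

>>> send_rows(
  motion=[
    {"tx":0.1076,"ty":0.0059,"tz":0,"rx":0,"ry":0,"rz":0,"gripper":-1},
    {"tx":0.1076,"ty":0.0059,"tz":0,"rx":0,"ry":0,"rz":-0.015,"gripper":-1},
    {"tx":0,"ty":0,"tz":0.05,"rx":0,"ry":0,"rz":0,"gripper":-1},
    {"tx":0,"ty":0,"tz":0.075,"rx":0,"ry":0,"rz":0,"gripper":-1},
    {"tx":0,"ty":0,"tz":0.075,"rx":0,"ry":0,"rz":0,"gripper":-1},
    {"tx":0,"ty":0,"tz":0.05,"rx":0,"ry":0,"rz":0,"gripper":-1},
    {"tx":0,"ty":0,"tz":0.025,"rx":0,"ry":0,"rz":0,"gripper":-1},
    {"tx":0,"ty":0,"tz":0,"rx":0,"ry":0,"rz":0,"gripper":-1},
    {"tx":0,"ty":0,"tz":0,"rx":0,"ry":0,"rz":0,"gripper":-1},
  ],
)

```text
time_s: 11.6
ee_pos: [610.3, -202.3, 78.9]
ee_rot: [179.9, -0.1, 0.4]
force: [0.5, 0.5, 0.6]
gripper_width: 91.2
gripper_force: 0.0
```

>>> send_rows(
  motion=[
    {"tx":0,"ty":0,"tz":0,"rx":0,"ry":0,"rz":0,"gripper":1},
    {"tx":0,"ty":0,"tz":0,"rx":0,"ry":0,"rz":0,"gripper":1},
    {"tx":0,"ty":0,"tz":0,"rx":0,"ry":0,"rz":0,"gripper":1},
    {"tx":0,"ty":0,"tz":0,"rx":0,"ry":0,"rz":0,"gripper":1},
    {"tx":0,"ty":0,"tz":0,"rx":0,"ry":0,"rz":0,"gripper":1},
    {"tx":0,"ty":0,"tz":0,"rx":0,"ry":0,"rz":0,"gripper":1},
    {"tx":0,"ty":0,"tz":0,"rx":0,"ry":0,"rz":0,"gripper":1},
    {"tx":0,"ty":0,"tz":0,"rx":0,"ry":0,"rz":0,"gripper":1},
  ],
  grip_force=40,
)

```text
time_s: 12.6
ee_pos: [609.4, -202.1, 77.6]
ee_rot: [180.0, -0.0, 0.4]
force: [0.0, 1.0, -0.6]
gripper_width: 15.7
gripper_force: 40.0
```

Gripped at 15.7 mm with almost no side force. I will lift straight up and carry it over to the jig.

>>> send_rows(
  motion=[
    {"tx":0,"ty":0,"tz":-0.03,"rx":0,"ry":0,"rz":0,"gripper":1},
    {"tx":0,"ty":0,"tz":-0.06,"rx":0,"ry":0,"rz":0,"gripper":1},
    {"tx":0,"ty":0,"tz":-0.075,"rx":0,"ry":0,"rz":0,"gripper":1},
    {"tx":0,"ty":0,"tz":-0.06,"rx":0,"ry":0,"rz":0,"gripper":1},
    {"tx":0,"ty":-0.05,"tz":0,"rx":0,"ry":0,"rz":0,"gripper":1},
    {"tx":0.001,"ty":-0.09,"tz":0,"rx":0,"ry":0,"rz":0,"gripper":1},
    {"tx":0.001,"ty":-0.1,"tz":0,"rx":0,"ry":0,"rz":0,"gripper":1},
    {"tx":0.001,"ty":-0.1,"tz":0,"rx":0,"ry":0,"rz":0,"gripper":1},
    {"tx":0.001,"ty":-0.1,"tz":0,"rx":0,"ry":0,"rz":0,"gripper":1},
    {"tx":0,"ty":-0.09,"tz":0,"rx":0,"ry":0,"rz":0,"gripper":1},
    {"tx":0,"ty":-0.05,"tz":0,"rx":0,"ry":0,"rz":0,"gripper":1},
    {"tx":0,"ty":-0.03,"tz":0,"rx":0,"ry":0,"rz":0,"gripper":1},
  ],
)

```text
time_s: 14.1
ee_pos: [607.5, 105.1, 188.9]
ee_rot: [180.0, 0.2, 0.5]
force: [-0.3, -0.2, -3.1]
gripper_width: 16.1
gripper_force: 40.0
```

>>> send_rows(
  motion=[
    {"tx":0,"ty":-0.006,"tz":0,"rx":0,"ry":0,"rz":0,"gripper":1},
    {"tx":0,"ty":0,"tz":0,"rx":0,"ry":0,"rz":0,"gripper":1},
    {"tx":0,"ty":0,"tz":0,"rx":0,"ry":0,"rz":0,"gripper":1},
    {"tx":0,"ty":0,"tz":0,"rx":0,"ry":0,"rz":0,"gripper":1},
  ],
)

```text
time_s: 14.6
ee_pos: [609.2, 105.1, 190.1]
ee_rot: [180.0, -0.0, 0.4]
force: [0.6, -0.6, -3.2]
gripper_width: 16.3
gripper_force: 40.0
```

```bash
python3 - <<'E'
from h import *
s=env.state(); print(s["ee_pos"],s["ee_rot"],jig(s["ee_pos"][:2]),s["gripper_width"])
g=grab("wrist"); g2=grab("scene")
u=proj(g2,[*o,90])[0].astype(int); B=g2["frame"][u[1]-75:u[1]+75,u[0]-80:u[0]+80]
print(proj(g,[*o,25])[0])
g["frame"]=np.hstack([cv2.resize(g["frame"],(400,300)),cv2.resize(B,(320,300))]); save(g,"w7.png")
E
```

```text
[609.15458319 105.0962926  190.12247986] [ 1.79985838e+02 -1.36046141e-03  3.52591430e-01] [[ 0.33174658 -0.6229989 ]] 16.306780564173295
[319.36729747 222.24957237]
```

View pics/w7.png

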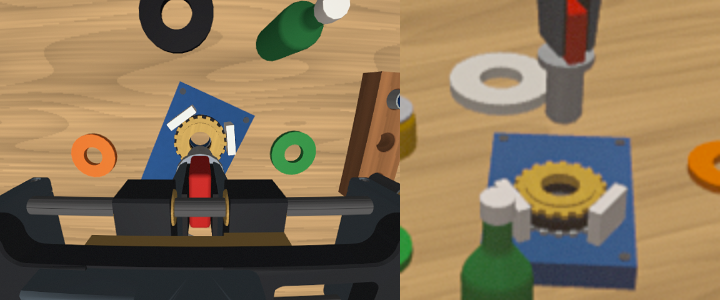

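The mandrel hangs upright above the stack, with the rings still home. I will lower it to just above the top ring, then insert slowly.

>>> send_rows(
  motion=[
    {"tx":0,"ty":-0.001,"tz":0.03,"rx":0,"ry":0,"rz":0,"gripper":1},
    {"tx":0,"ty":0,"tz":0.04,"rx":0,"ry":0,"rz":0,"gripper":1},
    {"tx":0,"ty":0,"tz":0.03,"rx":0,"ry":0,"rz":0,"gripper":1},
    {"tx":0,"ty":0,"tz":0.02,"rx":0,"ry":0,"rz":0,"gripper":1},
    {"tx":0,"ty":0,"tz":0,"rx":0,"ry":0,"rz":0,"gripper":1},
    {"tx":0,"ty":0,"tz":0.008,"rx":0,"ry":0,"rz":0,"gripper":1},
    {"tx":0,"ty":0,"tz":0.008,"rx":0,"ry":0,"rz":0,"gripper":1},
    {"tx":0,"ty":0,"tz":0.008,"rx":0,"ry":0,"rz":0,"gripper":1},
    {"tx":0,"ty":0,"tz":0,"rx":0,"ry":0,"rz":0,"gripper":1},
    {"tx":0,"ty":0,"tz":0,"rx":0,"ry":0,"rz":0,"gripper":1},
  ],
)

```text
time_s: 15.95
ee_pos: [609.1, 106.3, 118.1]
ee_rot: [180.0, -0.0, 0.4]
force: [0.7, 0.1, -3.8]
gripper_width: 15.9
gripper_force: 40.0
```

>>> send_rows(
  motion=[
    {"tx":0,"ty":0,"tz":0.008,"rx":0,"ry":0,"rz":0,"gripper":1},
    {"tx":0,"ty":0,"tz":0.008,"rx":0,"ry":0,"rz":0,"gripper":1},
    {"tx":0,"ty":0,"tz":0.008,"rx":0,"ry":0,"rz":0,"gripper":1},
    {"tx":0,"ty":0,"tz":0.008,"rx":0,"ry":0,"rz":0,"gripper":1},
    {"tx":0,"ty":0,"tz":0,"rx":0,"ry":0,"rz":0,"gripper":1},
    {"tx":0,"ty":0,"tz":0,"rx":0,"ry":0,"rz":0,"gripper":1},
  ],
)

```text
time_s: 16.7
ee_pos: [608.9, 106.5, 101.9]
ee_rot: [-180.0, 0.0, 0.4]
force: [0.6, -0.4, -3.9]
gripper_width: 16.1
gripper_force: 40.0
```

>>> send_rows(
  motion=[
    {"tx":0,"ty":0,"tz":0.008,"rx":0,"ry":0,"rz":0,"gripper":1},
    {"tx":0,"ty":0,"tz":0.008,"rx":0,"ry":0,"rz":0,"gripper":1},
    {"tx":0,"ty":0,"tz":0.008,"rx":0,"ry":0,"rz":0,"gripper":1},
    {"tx":0,"ty":0,"tz":0,"rx":0,"ry":0,"rz":0,"gripper":1},
    {"tx":0,"ty":0,"tz":0,"rx":0,"ry":0,"rz":0,"gripper":1},
  ],
)

```text
time_s: 17.32
ee_pos: [609.0, 106.5, 90.0]
ee_rot: [-180.0, 0.0, 0.4]
force: [0.5, 0.0, -3.5]
gripper_width: 15.9
gripper_force: 40.0
```

>>> send_rows(
  motion=[
    {"tx":0,"ty":0,"tz":0.008,"rx":0,"ry":0,"rz":0,"gripper":1},
    {"tx":0,"ty":0,"tz":0.008,"rx":0,"ry":0,"rz":0,"gripper":1},
    {"tx":0,"ty":0,"tz":0.008,"rx":0,"ry":0,"rz":0,"gripper":1},
    {"tx":0,"ty":0,"tz":0.006,"rx":0,"ry":0,"rz":0,"gripper":1},
    {"tx":0,"ty":0,"tz":0.004,"rx":0,"ry":0,"rz":0,"gripper":1},
    {"tx":0,"ty":0,"tz":0,"rx":0,"ry":0,"rz":0,"gripper":1},
    {"tx":0,"ty":0,"tz":0,"rx":0,"ry":0,"rz":0,"gripper":1},
  ],
)

```text
time_s: 18.2
ee_pos: [609.2, 106.5, 73.2]
ee_rot: [180.0, -0.0, 0.4]
force: [0.0, -0.1, -2.4]
gripper_width: 15.5
gripper_force: 40.0
```

>>> send_rows(
  motion=[
    {"tx":0,"ty":0,"tz":0.002,"rx":0,"ry":0,"rz":0,"gripper":1},
    {"tx":0,"ty":0,"tz":0.002,"rx":0,"ry":0,"rz":0,"gripper":1},
    {"tx":0,"ty":0,"tz":0.001,"rx":0,"ry":0,"rz":0,"gripper":1},
    {"tx":0,"ty":0,"tz":0,"rx":0,"ry":0,"rz":0,"gripper":1},
    {"tx":0,"ty":0,"tz":0,"rx":0,"ry":0,"rz":0,"gripper":1},
  ],
)

```text
time_s: 18.82
ee_pos: [609.1, 106.5, 70.6]
ee_rot: [180.0, -0.0, 0.4]
force: [0.1, 0.9, -2.9]
gripper_width: 16.1
gripper_force: 40.0
```

>>> send_rows(
  motion=[
    {"tx":0,"ty":0,"tz":0.001,"rx":0,"ry":0,"rz":0,"gripper":1},
    {"tx":0,"ty":0,"tz":0,"rx":0,"ry":0,"rz":0,"gripper":1},
    {"tx":0,"ty":0,"tz":0.001,"rx":0,"ry":0,"rz":0,"gripper":1},
    {"tx":0,"ty":0,"tz":0,"rx":0,"ry":0,"rz":0,"gripper":1},
    {"tx":0,"ty":0,"tz":0,"rx":0,"ry":0,"rz":0,"gripper":1},
  ],
)

```text
time_s: 19.45
ee_pos: [609.1, 106.5, 70.6]
ee_rot: [180.0, -0.0, 0.4]
force: [-2.8, 0.0, 5.2]
gripper_width: 15.7
gripper_force: 40.0
```

It is seated: the force reversed to +5 N at the expected height. Now release and withdraw.

>>> send_rows(
  motion=[
    {"tx":0,"ty":0,"tz":0,"rx":0,"ry":0,"rz":0,"gripper":0.2},
    {"tx":0,"ty":0,"tz":0,"rx":0,"ry":0,"rz":0,"gripper":0.2},
    {"tx":0,"ty":0,"tz":0,"rx":0,"ry":0,"rz":0,"gripper":0.2},
    {"tx":0,"ty":0,"tz":0,"rx":0,"ry":0,"rz":0,"gripper":0.2},
    {"tx":0,"ty":0,"tz":-0.03,"rx":0,"ry":0,"rz":0,"gripper":0.2},
    {"tx":0,"ty":0,"tz":-0.06,"rx":0,"ry":0,"rz":0,"gripper":0.2},
    {"tx":0,"ty":0,"tz":-0.08,"rx":0,"ry":0,"rz":0,"gripper":0.2},
    {"tx":-0.1,"ty":0,"tz":-0.05,"rx":0,"ry":0,"rz":0,"gripper":0.2},
    {"tx":-0.1,"ty":0,"tz":0,"rx":0,"ry":0,"rz":0,"gripper":0.2},
    {"tx":0,"ty":0,"tz":0,"rx":0,"ry":0,"rz":0,"gripper":0.2},
    {"tx":0,"ty":0,"tz":0,"rx":0,"ry":0,"rz":0,"gripper":0.2},
  ],
)

```text
time_s: 20.82
ee_pos: [510.2, 105.9, 180.8]
ee_rot: [-180.0, -0.2, 0.4]
force: [-0.7, -1.1, 0.4]
gripper_width: 36.4
gripper_force: 0.0
```

```bash
python3 - <<'E'
from h import *
print(env.state()["ee_pos"],env.state()["gripper_width"])
g=grab("wrist"); g2=grab("scene")
u=proj(g2,[*o,70])[0].astype(int); B=g2["frame"][u[1]-75:u[1]+75,u[0]-80:u[0]+80]
g["frame"]=np.hstack([cv2.resize(g["frame"],(400,300)),cv2.resize(B,(320,300))]); save(g,"w8.png")
E
```

```text
[510.15890142 105.89885732 180.80856588] 36.379033862516415
```

View pics/w8.png

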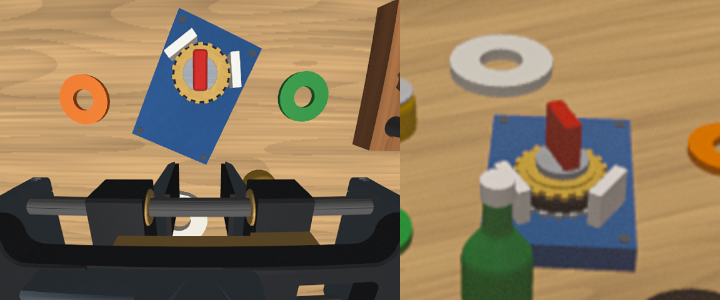

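The mandrel stands upright at (200,70), with its flange flat on the brass cog and the gripper clear.

```bash
python3 -c "
from workcell import env
print(env.job_done())"
```

```text
the job is handed in; nothing more can be done
None
```

All three rings are pushed home in the vee fence and the mandrel is through them into the jig, flange on the top cog and released; I handed the job in at about 21 s, but the hand-in returned no verdict, so the result rests on my own camera and force checks.

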